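# Shut and lock the amplifier's access cover

### The job

The blue access cover on top of the power amplifier has been left ajar. With the fingertips only, grasping nothing, press the cover fully shut, then set a fingertip in the slot of its round quarter-turn fastener and turn it clockwise (seen from above) all the way to its stop, so that its white pointer stands at the green mark and the cover is locked. Do not turn the fastener before the cover is shut, do not swing the cover wider open, and leave the other things on and around the amplifier where they are.

Things in the scene. Friction and masses are not known exactly. Their poses are not given: they have to be found in the camera images.
- amp: Power amplifier, a grey fixed box 300 (x) x 400 (y) x 100 mm high with finned sides and three black fans (tops 120 mm above the table) along the far half of its top. Origin: centre of its underside, on the table; x points away from its front panel, y to its left, z up. It stands at any yaw within about 0.35 rad.
- cover (a joint): Angle of the blue access cover (rad): 0 shut flat on the amplifier, growing as its front edge rises; starts ajar, 0.2 to 0.42. Its stiff hinge holds it where it is left; pressing it down at the pads takes about 3 to 6 N, until it meets the amplifier.
- cover_hinge (a point): Middle of the cover's hinge line, which runs along the amplifier's y at its x = +25 mm, 100 mm above the table. The cover is a plate 170 (x) x 260 (y) x 6 mm hinged along its far edge, its underside level with the hinge line: shut, its top is 106 mm above the table and its front edge at x = -145 mm of the amplifier.
- press_left (a point): Centre of the left black pad (disc, 32 mm across) on the cover's top face, a good place to press: 135 mm from the hinge line towards the front, 90 mm to the left of the cover's middle. Axes are those of the cover, z out of its top face.
- press_right (a point): The same on the right (90 mm to the right of the cover's middle).
- cam (a joint): Angle of the quarter-turn fastener (rad): 0 open (white pointer at the red mark, to the right), growing clockwise seen from above, 1.571 locked against its stop (pointer at the green mark, towards the cover's front edge). Starts between 0 and 0.35. It turns stiffly (about 0.12 N m, 4 N at 30 mm from its axis) and stays where it is left.
- slot (a point): Middle of the slot's floor, on the fastener's axis: 107 mm in front of the hinge line, mid-width of the cover, 113 mm above the table when shut. x points along the slot to the end with the white pointer, z up; it turns with the fastener: a dark disc 100 mm across with two parallel ribs; the slot between them is 36 mm wide, 76 mm long, 18 mm deep, open at both ends.
- lining: The yellow inner faces of the slot, 3 mm thick, one on each rib: what a fingertip in the slot pushes on. Origin on the fastener's axis at the cover's top face, x along the slot.
- cheeks: The two orange ribs outside the yellow lining, each 10 mm thick, 76 mm long, tops 18 mm above the slot's floor; 62 mm over both. Origin as for the lining.
- tin_mid (a point): Centre of a small brass tin (36 mm across, 35 mm high) that stands loose on the left edge of the amplifier's top. Leave alone.
- driver_grip (a point): Handle of a loose screwdriver, 140 mm long, lying on the right edge of the amplifier's top. Leave alone.
- mug_mid (a point): Centre of a blue mug, 76 mm across, 85 mm high, on the table. Leave alone.
- meter_mid (a point): Centre of a yellow multimeter, 150 x 78 x 36 mm, lying on the table. Leave alone.
- tape_mid (a point): Centre of a black roll of tape, 84 mm across, 19 mm high, on the table. Leave alone.
- mic_mid (a point): Desk microphone, 110 x 90 mm foot, 180 mm high, on the table; the point is on its stem 50 mm up. Leave alone.

How it is judged:
By the outcome, as a careful person would: the job done as asked, in the order asked, and still so for the second after the job is handed in, with the robot touching nothing.
It also fails if it takes over 48 s, if anything falls off the work surface, if the arm or the gripper's body presses on something with over 40 N, if the wrist force passes 120 N, or if a joint passes its speed limit or range.

### The arm

A 7-joint arm with a two-finger parallel gripper is mounted at the origin on the work surface. World frame = base frame: x ahead of the robot, y to its left, z up, the work surface at z = 0. Lengths are in m, angles in rad, forces in N, time in s.
With the tool pointing down it reaches from about 0.35 to 0.9 m from the base axis. Payload 8.1 kg.
Tool frame: the origin (TCP) lies at the very end of the fingers, on their centre line; the grasp point (between the pads) lies 19 mm behind it; z points along the fingers, y is the direction in which the jaws open and shut (so a half turn about z gives the same grasp; the last joint's range is limited). The gripper opens to 92 mm and grips with 3 to 60 N. Pads are 19 mm wide; open, the fingers measure 130 mm over their backs; the gripper's body (75 mm by 190 mm) begins 47 mm behind the grasp point.
Start: joints at [1.043, 0.434, 0.025, 1.573, -0.012, 1.134, -0.075], TCP at [0.258, -0.569, 0.227] pointing down, gripper open.
Joint ranges: [-2.62, 2.62], [-0.44, 2.09], [-1.27, 1.32], [0.08, 2.57], [-1.32, 4.46], [0.12, 2], [-2.74, 2.74]. Speed limits (rad/s): [2.22, 2.22, 3.01, 3.01, 3.14, 3.14, 3.14].

### API

Orientations are given as a rotation vector (axis times angle).
In Python, from cell import observe, get_image, sign_off gives the robot as it stands.
- The arm moves only by the tool arm_command, never from a script. Its argument "deltas" is a list of rows, each an object with "xyz": the shift along the tool's x, y, z in cm, a list of three; "turn": the turn about the tool's z in degrees; "jaw": the closure in counts, from 0 (fully open) to 255 (shut). A call has 1 to 5 rows; each row is the pose to reach, as a shift and turn from the pose measured when the call began, along the tool's axes at that moment; what a row does not reach only later rows make up. A row lasts 1/12 s, in which the tool goes at most 41.7 mm and 7.16 degrees, less where a joint would pass 70% of its speed; a pose out of reach is approached as far as the arm can. A call with a gripper value outside its range is refused whole. The fingers move at their own pace and stop on an object; "force" is the grip in N (left out, the last holds). Time passes only in rows, so rows that repeat a pose let the fingers close. It gives the time, the measured TCP pose, the force and the opening at its end, in the units of the state.
- observe(): the state, without advancing time (a new reading comes with each control period).
- get_image(name): name is "scene" or "top" or "wrist"; returns a dict with "frame" (400x640x3 uint8, red, green, blue), "depth" (400x640 float32, m along the optical axis (not along the pixel's ray), 0 where there is no reading), "camera_matrix" (3x3 intrinsics, pixels), "distortion" ([k1, k2, p1, p2, k3] as OpenCV has them; the pictures are not rectified), "cam_to_world" (4x4, takes a point from camera to world coordinates). Camera axes: x right, y up, looking along -z (the intrinsics and any distortion apply to the point x, -y, -z); pixel columns grow to the right and rows downward; lengths in m; the calibration is good to about 2 mm. A picture is of the moment at which its call begins.
- sign_off(): hands the job in, once; it reports no verdict.
The state is a dict: "clock": time; "joints": joint angles; "dq": joint speeds; "joint_efforts": joint torques, N m; "position": TCP position; "ee_rot": TCP orientation; "force": force on the tool from outside, world axes, zero at the start; "ft_torque": the same for the moment, N m; "width": opening from 0.0 (shut) to 1.0 (fully open).
Only numpy, scipy, OpenCV 4.12 (cv2) and the standard library are available. Lean on these libraries where they do the work, as an engineer would, in place of code of your own. Each camera call takes 0.05 s, during which the arm holds its last target.

## Working session

There is one attempt and no reset: what is moved stays moved. The work goes in short steps, Python scripts to look and compute and a tool call to move; the robot and the scene stay as the last step left them, time stands still between calls to the robot, and variables do not carry over. Pictures are saved under pics/ and viewed, and the job is handed in when it is done.

Besides the shell and the picture viewer there is one more tool, called as a command line: name --argument value ..., lists and objects as JSON in quotes. arm_command: Moves the arm, as the interface text tells. Its arguments: {"type":"object","properties":{"deltas":{"type":"array","items":{"type":"object","properties":{"xyz":{"type":"array","items":{"type":"number"}},"turn":{"type":"number"},"jaw":{"type":"number"}}}},"force":{"type":"number"}},"required":["deltas"]}

```bash
mkdir -p pics; ls; cat > h.py <<'E'
import numpy as np,cv2
from cell import observe,get_image,sign_off
def save(n,f):
    im=get_image(n); cv2.imwrite('pics/'+f,cv2.cvtColor(im['frame'],cv2.COLOR_RGB2BGR)); np.savez('pics/'+f[:-4]+'.npz',**im); return im
def rays(im,uv):
    uv=np.array(uv,float).reshape(-1,1,2)
    p=cv2.undistortPoints(uv,np.array(im['camera_matrix']),np.array(im['distortion'])).reshape(-1,2)
    d=np.c_[p[:,0],-p[:,1],-np.ones(len(p))]
    T=np.array(im['cam_to_world']); return T[:3,3],d@T[:3,:3].T
def onz(im,uv,z):
    o,d=rays(im,uv); t=(z-o[2])/d[:,2]; return o+d*t[:,None]
def dep(im,uv):
    o,d=rays(im,uv); uv=np.array(uv,int).reshape(-1,2); z=im['depth'][uv[:,1],uv[:,0]]; return o+d*z[:,None]
E
python3 - <<'E'
from h import *
print(observe())
for n in ['scene','top','wrist']: 
    im=save(n,n+'0.png'); print(n,im['camera_matrix'],im['distortion'],im['cam_to_world'])
E
```

```text
pics
{'clock': 0.0, 'joints': array([ 1.04336677,  0.43523485,  0.02499359,  1.57410811, -0.01164985,
        1.13399787, -0.07511698]), 'dq': array([ 0.00077774,  0.00210424, -0.00020959, -0.00052262, -0.00034488,
       -0.00195147,  0.00142088]), 'joint_efforts': array([-2.52163200e-04, -6.67840862e+01,  9.85128209e-01, -3.14462042e+01,
       -6.05644472e-02,  4.28225286e-02,  2.08558299e-04]), 'position': array([ 0.25734046, -0.56899141,  0.22593357]), 'ee_rot': array([-3.06952071e+00, -6.61794570e-01,  6.96705263e-04]), 'force': array([-0.62201652,  0.18206787,  0.30462922]), 'ft_torque': array([ 0.04821887,  0.0170667 , -0.00322719]), 'width': 0.9961845540603324}
scene [[494.06425777   0.         311.10628076]
 [  0.         494.06425777 202.47879095]
 [  0.           0.           1.        ]] [-0.05447405  0.          0.          0.          0.        ] [[-0.21686761 -0.57267949  0.79057362  1.64092341]
 [ 0.97618105 -0.12204019  0.17937878  0.26594628]
 [-0.0062448   0.81064443  0.58550543  0.89691101]
 [ 0.          0.          0.          1.        ]]
top [[397.00732718   
[... 204 characters left out ...]
1 -1.60374471e-01  3.39896740e-01]
 [-9.99811769e-01  9.34916559e-03  1.70005789e-02  1.09044370e-03]
 [ 1.82795309e-02  1.60233734e-01  9.86909828e-01  1.15697083e+00]
 [ 0.00000000e+00  0.00000000e+00  0.00000000e+00  1.00000000e+00]]
wrist [[289.78238525   0.         317.15220771]
 [  0.         289.78238525 201.069399  ]
 [  0.           0.           1.        ]] [-0.01174817  0.          0.          0.          0.        ] [[ 4.11879030e-01  8.69487982e-01  2.72665205e-01  3.32341840e-01]
 [-9.11238409e-01  3.93164150e-01  1.22745726e-01 -5.35087337e-01]
 [-4.76250175e-04 -2.99019398e-01  9.54246914e-01  3.84450055e-01]
 [ 0.00000000e+00  0.00000000e+00  0.00000000e+00  1.00000000e+00]]
```

View pics/top0.png

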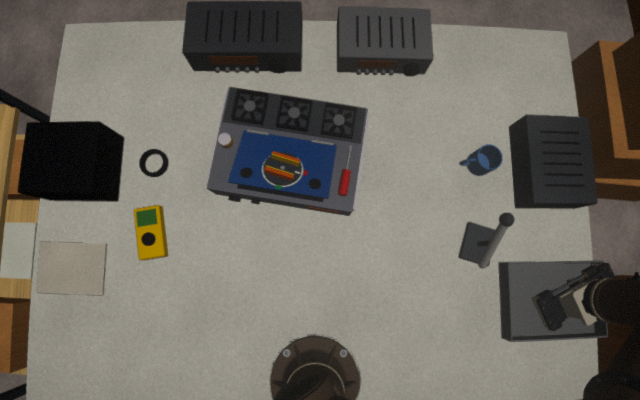

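View pics/scene0.png

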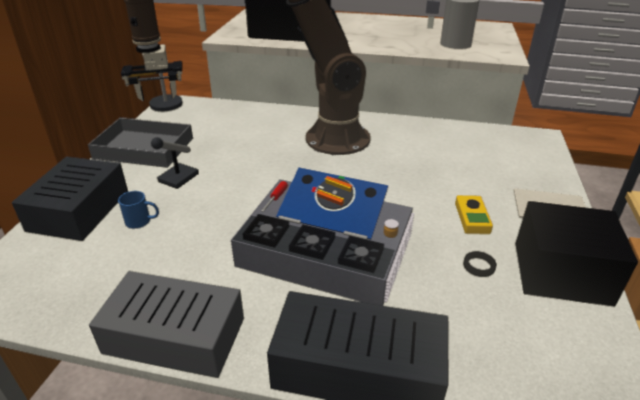

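```bash
python3 - <<'E'
import numpy as np,cv2
a=np.load('pics/top0.npz'); f=cv2.cvtColor(a['frame'],cv2.COLOR_RGB2BGR)
cv2.imwrite('pics/topzoom.png',cv2.resize(f[60:320,160:480],None,fx=2.3,fy=2.3,interpolation=cv2.INTER_CUBIC))
E
```

```text
(no output)
```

View pics/topzoom.png

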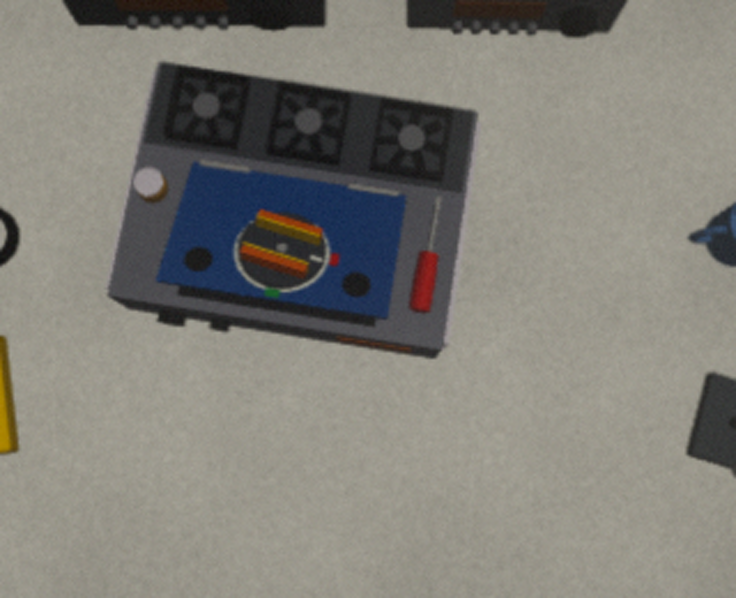

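```bash
cat > meas.py <<'E'
from h import *
def load(f): return dict(np.load('pics/'+f))
def cloud(im,m):
    v,u=np.nonzero(m&(im['depth']>0)); return np.c_[u,v],dep(im,np.c_[u,v])
def masks(im):
    hsv=cv2.cvtColor(im['frame'],cv2.COLOR_RGB2HSV); h,s,v=[hsv[...,i].astype(int) for i in range(3)]
    return dict(blue=(h>100)&(h<125)&(s>130)&(v>50),red=((h<5)|(h>174))&(s>150)&(v>100),orange=(h>6)&(h<18)&(s>150)&(v>100),yellow=(h>19)&(h<32)&(s>140)&(v>90),green=(h>45)&(h<90)&(s>100))
E
python3 - <<'E'
from meas import *
im=load('top0.npz')
z=lambda p:np.array(p)/2.3+[160,60]
c=onz(im,z([(160,62),(477,112),(445,345),(108,293)]),.1); print(c.round(4))
print('widths',[np.linalg.norm(c[i]-c[(i+1)%4]).round(4) for i in range(4)],'centre',c.mean(0))
u=(c[0]-c[1]+c[3]-c[2]);print('yaw',np.arctan2(-u[0],u[1]))
# fans centres z~.12
f=onz(im,z([(206,104),(308,121),(411,137)]),.12);print(f.round(4))
uv,P=cloud(im,(cv2.inRange(im['depth'],0.3,1.09)>0)); 
w=P[(abs(P[:,0]-c[:,0].mean())<.22)&(abs(P[:,1]-c[:,1].mean())<.26)&(P[:,2]>.08)]
for zl,zh in [(.09,.11),(.112,.13)]:
    q=w[(w[:,2]>zl)&(w[:,2]<zh)]; r=cv2.minAreaRect(q[:,:2].astype(np.float32)); print(zl,np.median(q[:,2]),r)
M=masks(im)
b=M['blue'].astype(np.uint8); n,l,st,_=cv2.connectedComponentsWithStats(b); k=1+np.argmax([st[i,4] if abs(st[i,0]-270)<80 else 0 for i in range(1,n)])
uv,P=cloud(im,l==k); C=P.mean(0); _,s,V=np.linalg.svd(P-C); nn=V[2]*np.sign(V[2,2]); print('cover',len(P),C,nn,'tilt',np.arccos(nn[2]),'dir',np.arctan2(nn[1],nn[0]),'rms',np.std((P-C)@nn))
E
```

```text
[[ 0.8159  0.2498  0.1   ]
 [ 0.7547 -0.1413  0.1   ]
 [ 0.4674 -0.1     0.1   ]
 [ 0.5253  0.297   0.1   ]]
widths [np.float64(0.3959), np.float64(0.2902), np.float64(0.4011), np.float64(0.2944)] centre [0.64080588 0.07636618 0.1       ]
yaw -0.15003374164585573
[[ 0.753   0.1867  0.12  ]
 [ 0.7325  0.0638  0.12  ]
 [ 0.7139 -0.0592  0.12  ]]
0.09 0.10089809649662618 ((0.5969957709312439, 0.08618587255477905), (0.41245463490486145, 0.21392744779586792), 81.34542083740234)
0.112 0.11991497774730009 ((0.6548449397087097, 0.07740123569965363), (0.3579351007938385, 0.24904784560203552), 80.83502960205078)
cover 3649 [0.59159921 0.08598526 0.13537529] [ 0.35224881 -0.05739989  0.93414454] tilt 0.36494176981125703 dir -0.16153291411295656 rms 0.001581230106989301
```

```bash
python3 - <<'E'
from meas import *
im=load('top0.npz')
yaw=-.157; X=np.array([np.cos(yaw),np.sin(yaw),0]);Y=np.array([-X[1],X[0],0])
C=np.array([.59160,.08599,.13538]);n=np.array([.35225,-.0574,.93414])
t=np.arctan2(-(-n@X),n[2]);print('angle',np.arctan2(n@X,n[2]))
th=np.arctan2(n@X,n[2])
# underside plane passes (C-.006n); at z=.1 along -? find x where underside z=.1
B=C-.006*n; s=(.1-B[2])*n[2]/(-(n@X)); print('hinge amp-x world', (B+s*X)@X, 'centre@X', np.array([.6408,.0764,0])@X,'expected hinge',np.array([.6408,.0764,0])@X+.025)
def pl(uv,off=0):
    o,d=rays(im,uv); k=((C+off*n-o)@n)/(d@n); return o+d*k[:,None]
z=lambda p:np.array(p)/2.3+[160,60]
pads=pl(z([(198,259),(356,285)]));print('pads',pads, np.linalg.norm(pads[0]-pads[1]))
d=pads[0]-pads[1];print('yaw pads',np.arctan2(-d[0],d[1]))
disc=pl(z([(282,249)]),.007);print('disc',disc, 'hub y',disc@Y,'pads mid y',pads.mean(0)@Y,'amp y',np.array([.6408,.0764,0])@Y)
e=np.array([-np.cos(th)*X[0],-np.cos(th)*X[1],np.sin(th)])
print('pads dist from hinge => hinge X', (pads.mean(0)-.135*e-.006*n)@X,(pads.mean(0)-.135*e-.006*n)[2],'disc', (disc[0]-.107*e-.013*n)@X,(disc[0]-.107*e-.013*n)[2])
E
```

```text
angle 0.3649410834701477
hinge amp-x world 0.6466717171473072 centre@X 0.620973085223799 expected hinge 0.645973085223799
pads [[0.55529585 0.18193844 0.15496548]
 [0.52737678 0.00440207 0.15458428]] 0.1797186203037166
yaw pads -0.15598086944191197
disc [[0.56834626 0.0881719  0.15177617]] hub y [0.1759517] pads mid y 0.17666541276120173 amp y 0.17565314522557363
pads dist from hinge => hinge X 0.6440787876314382 0.10098931211434037 disc 0.6428837503117283 0.10144466519316858
```

View pics/wrist0.png

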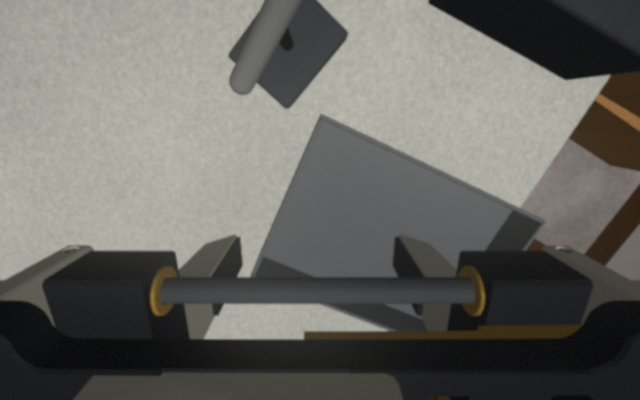

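```bash
cat > go.py <<'E'
from h import *
from scipy.spatial.transform import Rotation as Ro
YAW=-.156; X=np.array([np.cos(YAW),np.sin(YAW),0]);Y=np.array([-X[1],X[0],0])
HX,HY=.6445,.176
def A(x,y,z): return (HX+x)*X+(HY+y)*Y+np.array([0,0,z])   # x rel hinge, y rel middle
def delta(target,yang=None):
    s=observe(); R=Ro.from_rotvec(s['ee_rot']).as_matrix()
    d=R.T@(np.array(target)-s['position'])*100
    a=np.arctan2(R[1,1],R[0,1]); t=None if yang is None else -np.degrees((yang-a+np.pi)%(2*np.pi)-np.pi)
    print('pos',s['position'].round(4),'yang',a.round(3),'delta cm',d.round(2),'turn',t,'F',s['force'].round(1),'w',s['width'].round(2),'t',s['clock'].round(2),'q',s['joints'].round(2))
E
python3 - <<'E'
from go import *
from meas import *
im=load('top0.npz'); print(dep(im,[(508,219),(485,245),(485,158)]))
print(A(-.13,-.09,.106),A(-.125,-.09,.155),A(-.107,0,.113))
delta([.30,-.45,.29],-.5)
delta([.526,.0045,.19],1.2)
E
```

```text
[[ 0.43732724 -0.487767    0.17934796]
 [ 0.37511192 -0.4680734   0.07597531]
 [ 0.64149082 -0.5142298   0.00550337]]
[0.5216139  0.00501882 0.106     ] [0.52655318 0.00424198 0.155     ] [0.55831773 0.09035245 0.113     ]Traceback (most recent call last):
  File "<stdin>", line 5, in <module>
  File "go.py", line 10, in delta
    print('pos',s['position'].round(4),'yang',a.round(3),'delta cm',d.round(2),'turn',t,'F',s['force'].round(1),'w',s['width'].round(2),'t',s['clock'].round(2),'q',s['joints'].round(2))
                                                                                                                    ^^^^^^^^^^^^^^^^
AttributeError: 'float' object has no attribute 'round'
```

```bash
sed -i "s/s\['width'\].round(2),'t',s\['clock'\].round(2)/round(s['width'],2),'t',round(s['clock'],2)/; s/a.round(3)/round(float(a),3)/" go.py; python3 -c "
from go import *
delta([.526,.0045,.19],1.2)"
```

```text
pos [ 0.2574 -0.5691  0.2261] yang -1.146 delta cm [ 48.11 -41.19   3.65] turn -134.41674337118397 F [ 0.  -0.5 -0.3] w 1.0 t 0.15 q [ 1.04  0.44  0.02  1.57 -0.01  1.13 -0.08]
```

arm_command --deltas '[{"xyz":[1,-2,-4],"turn":-7,"jaw":255},{"xyz":[3,-5,-7],"turn":-14,"jaw":255},{"xyz":[4.5,-8,-8],"turn":-21,"jaw":255},{"xyz":[6,-12,-8],"turn":-28,"jaw":255},{"xyz":[8,-15,-8],"turn":-35,"jaw":255}]' --force 20

```text
clock: 0.57
position: [0.2676, -0.3981, 0.3072]
ee_rot: [2.726, 1.562, -0.001]
force: [0.4, 0.8, -0.3]
width: 0.682
```

```bash
python3 -c "
from go import *
delta([.526,.0045,.24],1.2)"
```

```text
pos [ 0.2676 -0.3981  0.3072] yang -0.53 delta cm [47.8   1.93  6.69] turn -99.13523107340852 F [ 0.4  0.8 -0.3] w 0.68 t 0.57 q [ 1.    0.14 -0.15  1.78  0.02  1.22  0.31]
```

arm_command --deltas '[{"xyz":[4,0.2,0.5],"turn":-7,"jaw":255},{"xyz":[8,0.3,1],"turn":-14,"jaw":255},{"xyz":[12,0.5,1.5],"turn":-21,"jaw":255},{"xyz":[16,0.7,2],"turn":-28,"jaw":255},{"xyz":[20,0.8,2.5],"turn":-35,"jaw":255}]'

```text
clock: 0.98
position: [0.3762, -0.2279, 0.282]
ee_rot: [2.123, 2.315, -0.001]
force: [1.1, -0.7, -0.1]
width: 0.327
```

```bash
python3 -c "
from go import *
delta([.526,.0045,.24],1.2)"
```

```text
pos [ 0.3762 -0.2279  0.282 ] yang 0.086 delta cm [21.87 16.93  4.17] turn -63.8088822413866 F [ 1.1 -0.7 -0.1] w 0.33 t 0.98 q [ 0.77  0.11 -0.38  1.89  0.05  1.15  0.46]
```

arm_command --deltas '[{"xyz":[3,2,0.5],"turn":-7,"jaw":255},{"xyz":[6,4,1],"turn":-14,"jaw":255},{"xyz":[9,6.5,1.5],"turn":-21,"jaw":255},{"xyz":[12,9,2],"turn":-28,"jaw":255},{"xyz":[15,11.5,2.5],"turn":-35,"jaw":255}]'

```text
clock: 1.4
position: [0.4783, -0.067, 0.2567]
ee_rot: [1.321, 2.849, -0.002]
force: [-0.0, -0.7, 1.0]
width: 0.007
```

```bash
python3 -c "
from go import *
delta([.526,.0045,.18],1.2)"
```

```text
pos [ 0.4783 -0.067   0.2567] yang 0.703 delta cm [2.38 8.26 7.66] turn -28.496693487378998 F [-0.  -0.7  1. ] w 0.01 t 1.4 q [ 0.52  0.23 -0.59  1.83  0.14  1.12  0.58]
```

arm_command --deltas '[{"xyz":[0.8,3,1],"turn":-7,"jaw":255},{"xyz":[1.6,6,2],"turn":-14,"jaw":255},{"xyz":[2.4,8.3,3],"turn":-21,"jaw":255},{"xyz":[2.4,8.3,5],"turn":-28.5,"jaw":255},{"xyz":[2.4,8.3,7],"turn":-28.5,"jaw":255}]'

```text
clock: 1.82
position: [0.527, 0.007, 0.186]
ee_rot: [0.561, 3.09, 0.0]
force: [-0.5, -0.3, -0.4]
width: 0.004
```

```bash
python3 -c "
from go import *
save('scene','s1.png');save('wrist','w1.png')
delta([.526,.0045,.157],1.2);delta(A(-.13,-.09,.104),1.2)"
```

```text
pos [0.5242 0.0046 0.1837] yang 1.201 delta cm [-0.19  0.06  2.66] turn 0.03871201400227113 F [-0.9 -0.5  0.3] w 0.01 t 1.92 q [ 0.4   0.4  -0.68  1.83  0.29  1.02  0.8 ]
pos [0.5242 0.0046 0.1837] yang 1.201 delta cm [ 0.22 -0.03  7.97] turn 0.03871201400227113 F [-0.9 -0.5  0.3] w 0.01 t 1.92 q [ 0.4   0.4  -0.68  1.83  0.29  1.02  0.8 ]
```

View pics/w1.png

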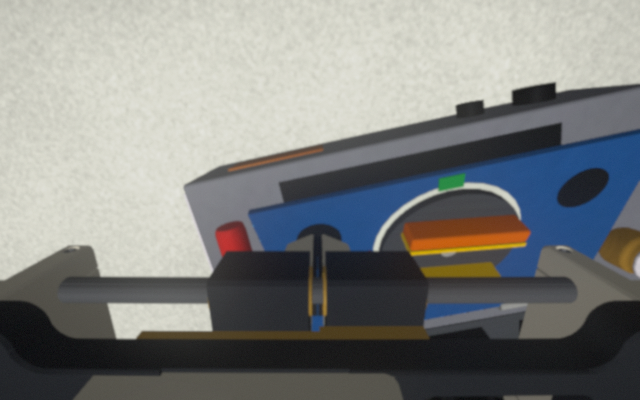

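View pics/s1.png

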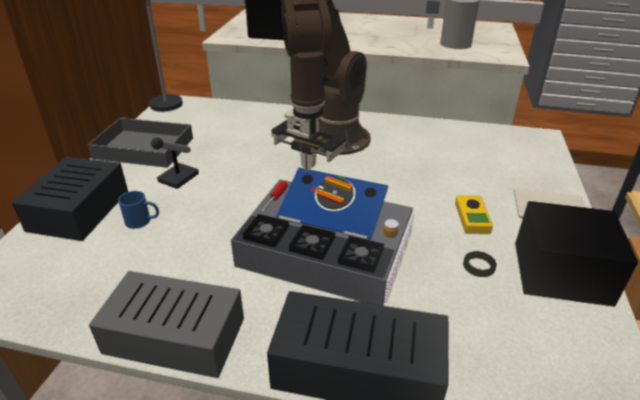

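Wrist view: closed fingertips sit over the right pad (~318,232), clear of the red handle (~230,238). Pressing down now.

arm_command --deltas '[{"xyz":[0,0,1],"turn":0,"jaw":255},{"xyz":[0,0,1.8],"turn":0,"jaw":255},{"xyz":[0,0,2.4],"turn":0,"jaw":255},{"xyz":[0,0,3],"turn":0,"jaw":255},{"xyz":[0,0,3.6],"turn":0,"jaw":255}]'

```text
clock: 2.33
position: [0.5242, 0.0045, 0.1478]
ee_rot: [-0.578, -3.084, 0.004]
force: [-1.2, 0.3, 5.1]
width: 0.003
```

```bash
python3 -c "
from go import *
delta(A(-.13,-.09,.104),1.2)"
```

```text
pos [0.5242 0.0045 0.1478] yang 1.2 delta cm [ 0.25 -0.03  4.38] turn -0.0014625865338542278 F [-1.2  0.3  5.1] w 0.0 t 2.33 q [ 0.38  0.44 -0.66  1.87  0.33  0.94  0.77]
```

Contact with 5 N; continuing.

arm_command --deltas '[{"xyz":[0,0,0.6],"turn":0,"jaw":255},{"xyz":[0.1,0,1.2],"turn":0,"jaw":255},{"xyz":[0.15,0,1.8],"turn":0,"jaw":255},{"xyz":[0.2,0,2.4],"turn":0,"jaw":255},{"xyz":[0.2,0,3.0],"turn":0,"jaw":255}]'

```text
clock: 2.75
position: [0.5219, 0.0053, 0.1172]
ee_rot: [-0.578, -3.083, 0.004]
force: [-2.3, -0.7, 4.2]
width: 0.008
```

arm_command --deltas '[{"xyz":[0,0,0.4],"turn":0,"jaw":255},{"xyz":[0,0,0.8],"turn":0,"jaw":255},{"xyz":[0,0,1.1],"turn":0,"jaw":255},{"xyz":[0,0,1.3],"turn":0,"jaw":255},{"xyz":[0,0,1.4],"turn":0,"jaw":255}]'

```text
clock: 3.17
position: [0.5217, 0.0053, 0.1057]
ee_rot: [-0.578, -3.084, 0.007]
force: [-19.8, -3.6, 54.0]
width: 0.005
```

```bash
python3 -c "
from go import *
delta(A(-.13,-.09,.104),1.2)"
```

```text
pos [0.5217 0.0053 0.1057] yang 1.2 delta cm [-0.   -0.03  0.17] turn 0.011522251093965255 F [-19.8  -3.6  54. ] w 0.01 t 3.17 q [ 0.35  0.49 -0.63  1.92  0.38  0.85  0.72]
```

arm_command --deltas '[{"xyz":[0,0,-1],"turn":0,"jaw":255},{"xyz":[0,0,-4],"turn":0,"jaw":200},{"xyz":[0,0,-8],"turn":0,"jaw":180},{"xyz":[1,0,-11],"turn":0,"jaw":172},{"xyz":[3,0,-13],"turn":0,"jaw":172}]'

```text
clock: 3.58
position: [0.4971, 0.0164, 0.2387]
ee_rot: [0.581, 3.086, -0.004]
force: [0.6, -0.7, 0.1]
width: 0.244
```

```bash
python3 -c "
from go import *
for n in ['top','wrist','scene']: save(n,n[0]+'2.png')
delta(A(-.107,0,.25),1.2)"
```

```text
pos [0.495  0.0171 0.2373] yang 1.201 delta cm [-3.26  9.11 -1.31] turn 0.049273785089489125 F [ 0.3 -0.7 -0.3] w 0.32 t 3.73 q [ 0.43  0.3  -0.72  1.82  0.22  1.1   0.83]
```

View pics/w2.png

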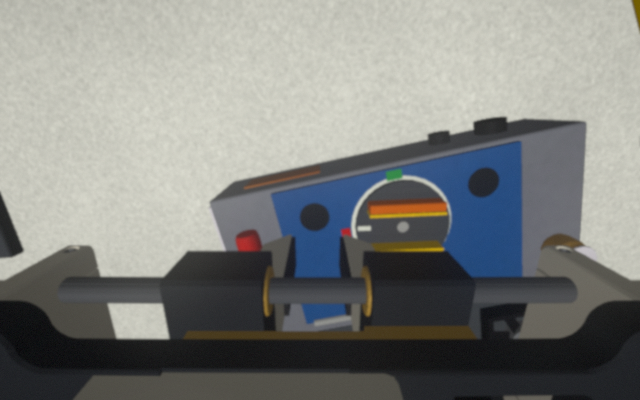

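View pics/t2.png

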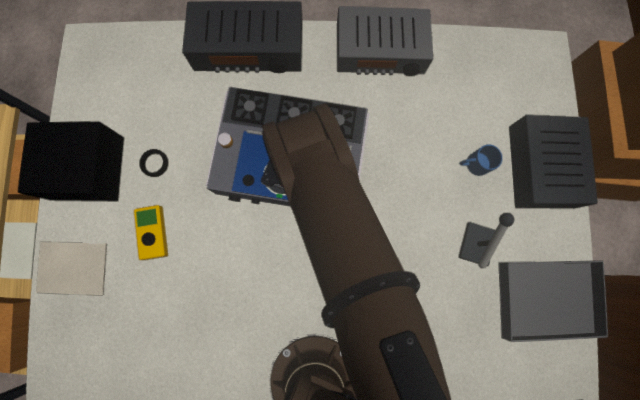

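View pics/s2.png

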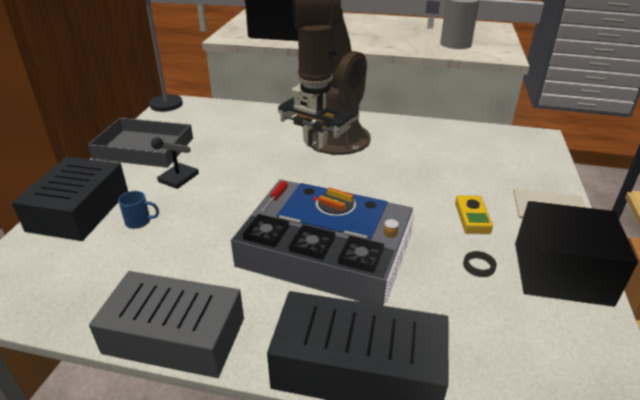

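```bash
python3 - <<'E'
from meas import *; from go import *
im=load('w2.npz'); M=masks(im)
print('hub',onz(im,[(403,227)],.113),'expect',A(-.107,0,.113))
for n in ['w2.npz','s2.npz']:
    im=load(n); M=masks(im)
    for c in ['orange','yellow']:
        m=M[c].astype(np.uint8); k,l,st,ce=cv2.connectedComponentsWithStats(m)
        for i in range(1,k):
            if st[i,4]<25: continue
            uv,_=cloud(im,l==i); p=onz(im,uv,.131)
            if abs(p.mean(0)-A(-.107,0,.131)).max()>.06: continue
            r=np.linalg.svd(p[:,:2]-p[:,:2].mean(0))[2][0]; print(n,c,st[i],p.mean(0).round(4),'ang',np.arctan2(*(r*np.sign(r[1]))[::-1]).round(3))
    b=M['blue']; uv,P=cloud(im,b); P=P[(np.linalg.norm((P-A(-.107,0,.106))[:,:2],axis=1)<.13)]
    C=np.median(P,0); P=P[abs(P[:,2]-C[2])<.02]; C=P.mean(0); V=np.linalg.svd(P-C)[2][2]; V*=np.sign(V[2]); print(n,len(P),C,'tilt',np.arctan2(V@X,V[2]))
E
```

```text
hub [[0.56306879 0.09124387 0.113     ]] expect [0.55831773 0.09035245 0.113     ]
w2.npz orange [368 201  78  14 787] [0.5356 0.0978 0.131 ] ang 1.241
w2.npz yellow [369 212  78   6 279] [0.5434 0.0972 0.131 ] ang 1.246
w2.npz yellow [373 241  70  11 606] [0.5774 0.0889 0.131 ] ang 1.197
w2.npz 13280 [0.55738499 0.10904294 0.10621569] tilt 0.0025855234113740387
s2.npz orange [329 188  24   9  42] [0.5419 0.1005 0.131 ] ang 1.246
s2.npz orange [319 196  26  14 179] [0.598  0.0833 0.131 ] ang 1.19
s2.npz yellow [327 189  25  13 135] [0.5587 0.0984 0.131 ] ang 1.182
s2.npz 2114 [0.59880562 0.08899186 0.10529887] tilt -0.0019520018193009124
```

```bash
python3 -c "
from go import *
delta([.561,.0905,.20],1.22)"
```

```text
pos [0.495  0.0171 0.2373] yang 1.201 delta cm [-3.49  9.24  3.69] turn -1.096641805172133 F [ 0.3 -0.7 -0.3] w 0.32 t 3.73 q [ 0.43  0.3  -0.72  1.82  0.22  1.1   0.83]
```

arm_command --deltas '[{"xyz":[-1.2,3,0],"turn":-1,"jaw":172},{"xyz":[-2.4,6,0.5],"turn":-1,"jaw":172},{"xyz":[-3.5,9.2,1.5],"turn":-1,"jaw":172},{"xyz":[-3.5,9.2,3.5],"turn":-1,"jaw":172},{"xyz":[-3.5,9.2,5],"turn":-1,"jaw":172}]'

```text
clock: 4.15
position: [0.5618, 0.0917, 0.1839]
ee_rot: [-0.547, -3.092, 0.005]
force: [-0.4, 0.1, -0.4]
width: 0.327
```

```bash
python3 -c "
from go import *
save('wrist','w3.png');save('scene','s3.png')
delta([.561,.0905,.118],1.22)"
```

```text
pos [0.5596 0.0892 0.1827] yang 1.219 delta cm [-0.11  0.22  6.47] turn -0.07374886307216984 F [-0.6  0.2  0.4] w 0.33 t 4.25 q [ 0.23  0.48 -0.69  1.73  0.34  1.07  0.65]
```

View pics/w3.png

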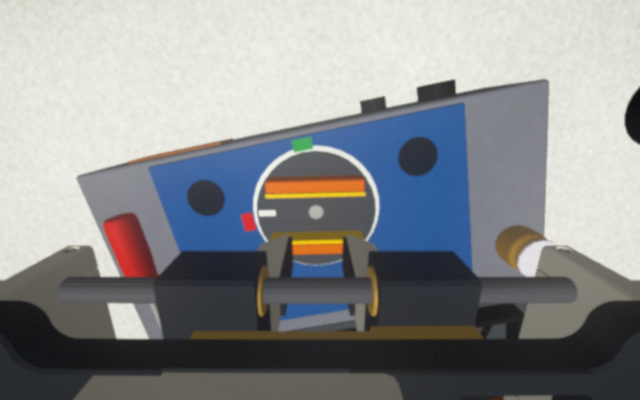

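```bash
python3 - <<'E'
from meas import *; from go import *
im=load('w3.npz'); M=masks(im)
for c in ['orange','yellow']:
        m=M[c].astype(np.uint8); k,l,st,ce=cv2.connectedComponentsWithStats(m)
        for i in range(1,k):
            if st[i,4]<25: continue
            uv,_=cloud(im,l==i); p=onz(im,uv,.131)
            if abs(p.mean(0)-A(-.107,0,.131)).max()>.06: continue
            print(c,st[i],p.mean(0).round(4))
E
python3 -c "
import cv2;f=cv2.imread('pics/s3.png');cv2.imwrite('pics/s3z.png',cv2.resize(f[110:250,240:430],None,fx=4,fy=4,interpolation=2))"
```

```text
orange [ 265  178  100   16 1361] [0.5366 0.0999 0.131 ]
orange [292 244  52  11 498] [0.5867 0.0835 0.131 ]
yellow [265 192 101   7 455] [0.5435 0.0973 0.131 ]
yellow [289 231  74  14 693] [0.5781 0.0893 0.131 ]
yellow [272 233  13   6  35] [0.5642 0.0577 0.131 ]
```

View pics/s3z.png

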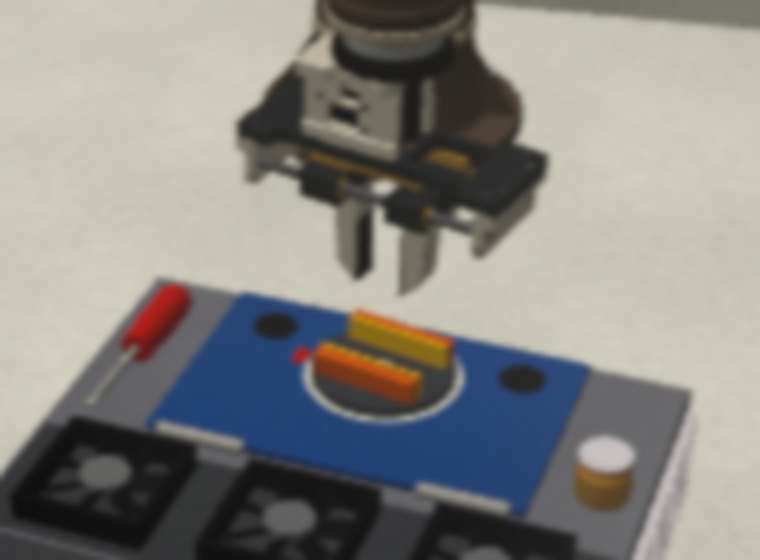

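Aligned within about 2 mm of the slot's middle; lowering in.

arm_command --deltas '[{"xyz":[-0.15,0.2,1.5],"turn":0,"jaw":172},{"xyz":[-0.15,0.2,3],"turn":0,"jaw":172},{"xyz":[-0.15,0.2,4.5],"turn":0,"jaw":172},{"xyz":[-0.15,0.2,5.5],"turn":0,"jaw":172},{"xyz":[-0.15,0.2,6.3],"turn":0,"jaw":172}]'

```text
clock: 4.67
position: [0.5613, 0.0895, 0.1188]
ee_rot: [-0.55, -3.087, 0.011]
force: [0.7, 0.2, -0.0]
width: 0.328
```

```bash
python3 -c "
from go import *
delta([.561,.091,.118],1.22)
save('wrist','w4.png');save('scene','s4.png')
import cv2;f=cv2.imread('pics/s4.png');cv2.imwrite('pics/s4z.png',cv2.resize(f[110:250,240:430],None,fx=4,fy=4,interpolation=2))"
```

```text
pos [0.5613 0.0895 0.1188] yang 1.218 delta cm [0.08 0.13 0.07] turn -0.12148746078995296 F [ 0.7  0.2 -0. ] w 0.33 t 4.67 q [ 0.2   0.55 -0.65  1.79  0.4   0.95  0.6 ]
```

View pics/s4z.png

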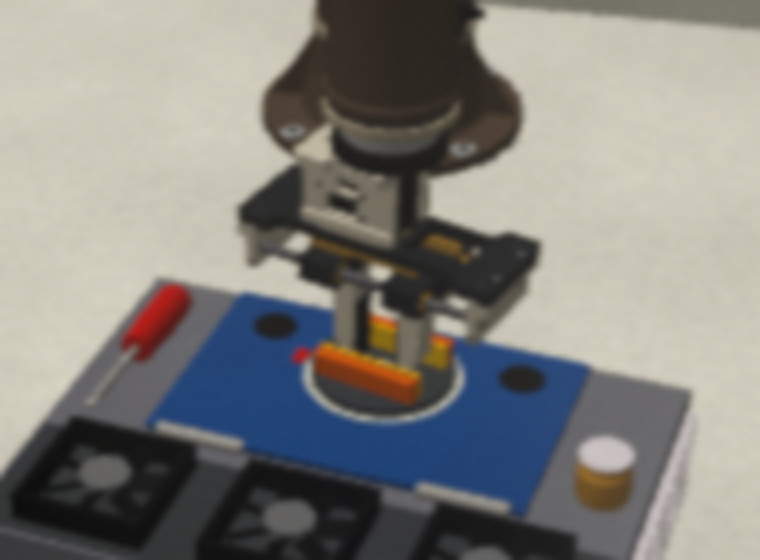

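View pics/w4.png

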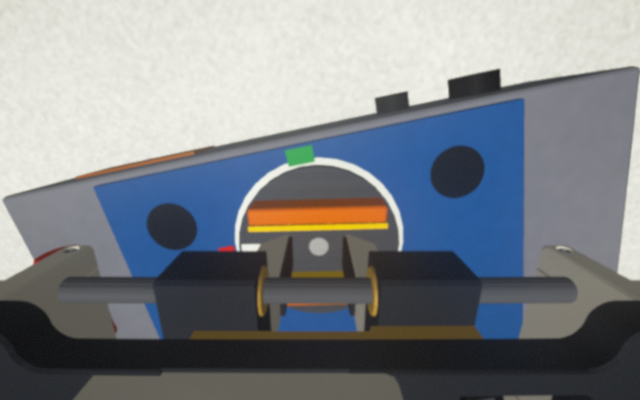

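arm_command --deltas '[{"xyz":[0,0.1,0.05],"turn":6,"jaw":172},{"xyz":[0,0.1,0.05],"turn":12,"jaw":172},{"xyz":[0,0.1,0.05],"turn":18,"jaw":172},{"xyz":[0,0.1,0.05],"turn":24,"jaw":172},{"xyz":[0,0.1,0.05],"turn":30,"jaw":172}]'

```text
clock: 5.18
position: [0.5614, 0.0911, 0.119]
ee_rot: [-1.337, -2.838, 0.013]
force: [-0.8, 1.3, -1.3]
width: 0.326
```

```bash
python3 -c "
from go import *
delta([.561,.091,.118],-.156);print(observe()['ft_torque'])
save('wrist','w5.png')"
```

```text
pos [0.5614 0.0911 0.119 ] yang 0.69 delta cm [ 0.02 -0.03  0.1 ] turn 48.479864494188995 F [-0.8  1.3 -1.3] w 0.33 t 5.18 q [ 0.11  0.52 -0.52  1.8   0.32  0.92  0.14]
[0.31185414 0.06796288 0.15410434]
```

View pics/w5.png

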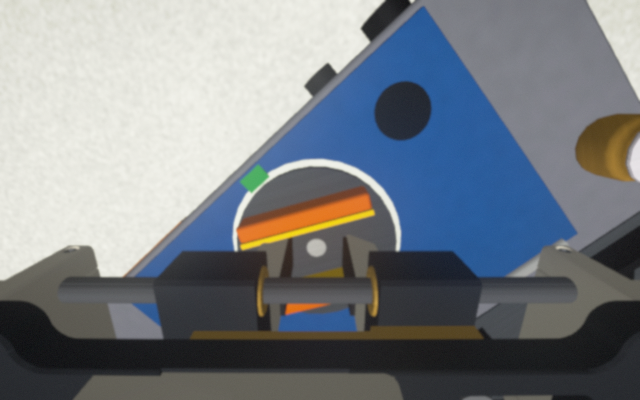

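arm_command --deltas '[{"xyz":[0,0,0.05],"turn":7,"jaw":172},{"xyz":[0,0,0.05],"turn":14,"jaw":172},{"xyz":[0,0,0.05],"turn":21,"jaw":172},{"xyz":[0,0,0.05],"turn":28,"jaw":172},{"xyz":[0,0,0.05],"turn":35,"jaw":172}]'

```text
clock: 5.65
position: [0.5617, 0.0909, 0.1193]
ee_rot: [-2.143, -2.295, 0.013]
force: [-0.3, -1.1, -1.8]
width: 0.329
```

```bash
python3 -c "
from go import *
delta([.561,.091,.118],-.156);print(observe()['ft_torque'])"
```

```text
pos [0.5617 0.0909 0.1193] yang 0.068 delta cm [ 0.02 -0.07  0.13] turn 12.856211637854154 F [-0.3 -1.1 -1.8] w 0.33 t 5.65 q [ 0.    0.49 -0.36  1.81  0.22  0.89 -0.39]
[-0.2663722  -0.05649324  0.1697169 ]
```

arm_command --deltas '[{"xyz":[0,0,0.1],"turn":6,"jaw":172},{"xyz":[0,0,0.1],"turn":12,"jaw":172},{"xyz":[0,0,0.1],"turn":17,"jaw":172},{"xyz":[0,0,0.1],"turn":21,"jaw":172},{"xyz":[0,0,0.1],"turn":24,"jaw":172}]'

```text
clock: 6.07
position: [0.5619, 0.0905, 0.1191]
ee_rot: [2.574, 1.798, -0.013]
force: [-1.2, -1.2, 0.8]
width: 0.322
```

```bash
python3 -c "
from go import *
delta([.561,.091,.118],-.156);print(observe()['ft_torque'])
save('wrist','w6.png')"
```

```text
pos [0.5619 0.0905 0.1191] yang -0.352 delta cm [ 0.02 -0.1   0.11] turn -11.203166240298327 F [-1.2 -1.2  0.8] w 0.32 t 6.07 q [-0.07  0.48 -0.26  1.81  0.16  0.88 -0.75]
[-0.34312156  0.24029601  0.08940543]
```

View pics/w6.png

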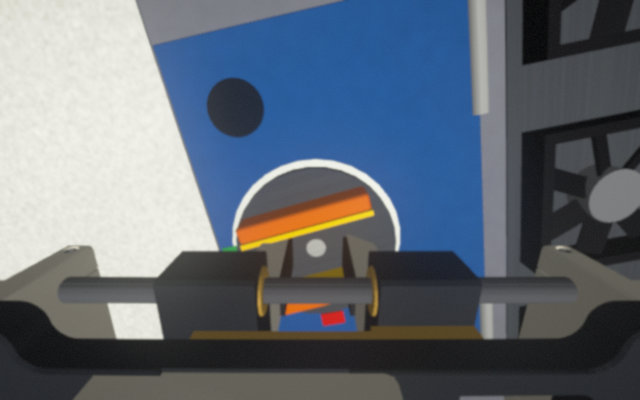

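arm_command --deltas '[{"xyz":[0,0,0.1],"turn":1.5,"jaw":172},{"xyz":[0,0,0.1],"turn":3,"jaw":172},{"xyz":[0,0,0.1],"turn":4,"jaw":172},{"xyz":[0,0,0.1],"turn":4.5,"jaw":172},{"xyz":[0,0,0.1],"turn":5,"jaw":172}]'

```text
clock: 6.53
position: [0.5621, 0.0904, 0.1187]
ee_rot: [2.652, 1.681, -0.012]
force: [-2.1, -1.9, 6.6]
width: 0.328
```

```bash
python3 -c "
from go import *
delta([.561,.091,.118],-.156);print(observe()['ft_torque'])
save('wrist','w7.png')"
```

```text
pos [0.5621 0.0904 0.1187] yang -0.441 delta cm [ 0.01 -0.13  0.07] turn -16.327679452147613 F [-2.1 -1.9  6.6] w 0.33 t 6.53 q [-0.09  0.48 -0.24  1.82  0.15  0.87 -0.83]
[-0.39550924  0.6383074   0.17179658]
```

View pics/w7.png

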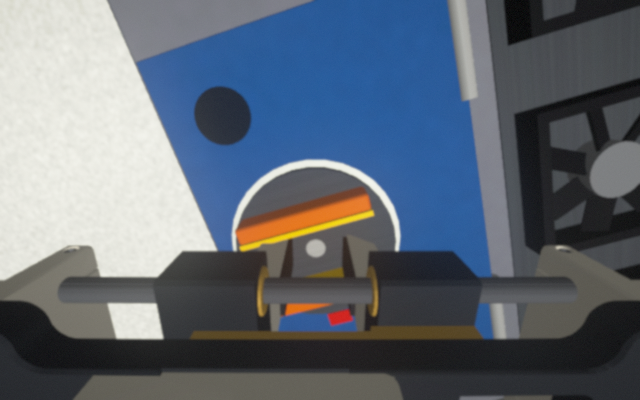

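arm_command --deltas '[{"xyz":[0,-0.05,0],"turn":1,"jaw":172},{"xyz":[0,-0.05,0],"turn":2,"jaw":172},{"xyz":[0,-0.05,0],"turn":3,"jaw":172},{"xyz":[0,-0.05,0],"turn":4,"jaw":172},{"xyz":[0,-0.05,0],"turn":4,"jaw":172}]'

```text
clock: 7.0
position: [0.5615, 0.0904, 0.1189]
ee_rot: [2.707, 1.587, -0.013]
force: [-3.2, -4.1, 6.6]
width: 0.327
```

```bash
python3 - <<'E'
from meas import *; from go import *
delta([.561,.091,.118],-.156);print(observe()['ft_torque'])
save('wrist','w8.png')
for f in ['w5','w6','w7','w8']:
    im=load(f+'.npz'); m=masks(im)['yellow'].astype(np.uint8); k,l,st,ce=cv2.connectedComponentsWithStats(m)
    for i in range(1,k):
        if st[i,4]<150 or st[i,2]<100: continue
        uv,_=cloud(im,l==i); p=onz(im,uv,.131); r=np.linalg.svd(p[:,:2]-p[:,:2].mean(0))[2][0]; print(f,st[i],np.arctan2(*(r*np.sign(r[0]))[::-1]).round(3))
E
```

```text
pos [0.5615 0.0904 0.1189] yang -0.51 delta cm [ 0.03 -0.07  0.09] turn -20.28443930752242 F [-3.2 -4.1  6.6] w 0.33 t 7.0 q [-0.1   0.47 -0.22  1.82  0.14  0.87 -0.89]
[-0.84215326  0.62526283  1.7601102 ]
w5 [240 209 135  41 882] 0.973
w6 [240 209 134  43 873] -0.066
w7 [240 209 134  43 884] -0.153
w8 [263 206 109  38 706] -0.163
```

The moment jumped to 1.76 N m and the slot's angle stopped at about the amp's axis: it is at the stop. Backing off within the slot's slack and lifting out.

arm_command --deltas '[{"xyz":[0,0,0],"turn":-6,"jaw":172},{"xyz":[0,0,0],"turn":-12,"jaw":172},{"xyz":[0,0,-1],"turn":-14,"jaw":172},{"xyz":[0,0,-3],"turn":-14,"jaw":172},{"xyz":[0,0,-7],"turn":-14,"jaw":172}]'

```text
clock: 7.47
position: [0.5596, 0.0905, 0.1858]
ee_rot: [-2.495, -1.907, 0.023]
force: [0.2, 0.0, -1.3]
width: 0.328
```

```bash
python3 -c "
from go import *
delta([.40,.03,.30],-.2)"
```

```text
pos [0.5596 0.0905 0.1858] yang -0.265 delta cm [-10.14 -13.93 -11.17] turn -3.7436358317033123 F [ 0.2  0.  -1.3] w 0.33 t 7.47 q [-0.04  0.41 -0.29  1.74  0.14  1.03 -0.65]
```

arm_command --deltas '[{"xyz":[0,0,-4],"turn":0,"jaw":172},{"xyz":[-2,-1,-7],"turn":0,"jaw":172},{"xyz":[-6,-2,-8],"turn":0,"jaw":172},{"xyz":[-10,-3,-9],"turn":0,"jaw":172},{"xyz":[-14,-4,-9],"turn":0,"jaw":172}]'

```text
clock: 7.88
position: [0.4865, -0.0328, 0.2798]
ee_rot: [2.494, 1.909, -0.017]
force: [1.5, -1.4, -0.3]
width: 0.324
```

arm_command --deltas '[{"xyz":[-4,-1,0],"turn":0,"jaw":172},{"xyz":[-8,-2,0],"turn":0,"jaw":172},{"xyz":[-12,-3,0],"turn":0,"jaw":172},{"xyz":[-16,-4,0],"turn":0,"jaw":172},{"xyz":[-16,-4,0],"turn":0,"jaw":172}]'

```text
clock: 8.3
position: [0.4023, -0.1838, 0.2817]
ee_rot: [2.503, 1.895, -0.02]
force: [-0.0, -0.6, -0.2]
width: 0.323
```

```bash
python3 - <<'E'
from meas import *; from go import *
delta([.40,.03,.30],-.2)
a=save('top','t9.png');b=save('scene','s9.png')
f=cv2.imread('pics/t9.png');cv2.imwrite('pics/t9z.png',cv2.resize(f[80:220,190:390],None,fx=4,fy=4,interpolation=2))
for im in (a,b):
    M=masks(im); uv,P=cloud(im,M['blue']); P=P[(np.linalg.norm((P-A(-.107,0,.106))[:,:2],axis=1)<.14)&(abs(P[:,2]-.11)<.03)]
    C=P.mean(0); V=np.linalg.svd(P-C)[2][2]; V*=np.sign(V[2]); print(len(P),C,'tilt',np.arctan2(V@X,V[2]))
    for c in ['yellow','orange','green','red']:
        k,l,st,ce=cv2.connectedComponentsWithStats(M[c].astype(np.uint8))
        for i in range(1,k):
            if st[i,4]<12: continue
            uv,_=cloud(im,l==i)
            if len(uv)<5: continue
            p=onz(im,uv,.131 if c in('yellow','orange') else .107); 
            if abs(p.mean(0)-A(-.107,0,.131)).max()>.09: continue
            r=np.linalg.svd(p[:,:2]-p[:,:2].mean(0))[2][0]; print(c,st[i],p.mean(0).round(3),np.arctan2(*(r*np.sign(r[0]))[::-1]).round(3))
E
```

```text
pos [ 0.4023 -0.1838  0.2817] yang -0.275 delta cm [20.49 -6.04 -2.04] turn -4.292676928770855 F [-0.  -0.6 -0.2] w 0.32 t 8.3 q [ 0.42  0.1  -0.13  1.89  0.03  1.16  0.  ]
3901 [0.58548891 0.08668795 0.10660658] tilt -0.00036947072587874556
yellow [272 159   7  28  53] [0.56  0.11  0.131] -0.162
yellow [286 161   7  28  34] [0.557 0.073 0.131] -0.156
orange [269 159   8  28  98] [0.563 0.117 0.131] -0.164
orange [288 162   8  28 116] [0.554 0.066 0.131] -0.152
green [276 194   7   4  23] [0.504 0.1   0.107] 1.507
red [303 176   4   6  16] [0.551 0.032 0.107] -0.171
2279 [0.59978724 0.08874613 0.10536175] tilt -0.002332179398029108
yellow [325 189   9  17  44] [0.571 0.072 0.131] -0.131
yellow [338 192   8  13  16] [0.57  0.107 0.131] -0.158
orange [321 188  12  19  63] [0.573 0.063 0.131] -0.111
orange [339 191  11  20  85] [0.579 0.115 0.131] -0.121
```

View pics/t9.png

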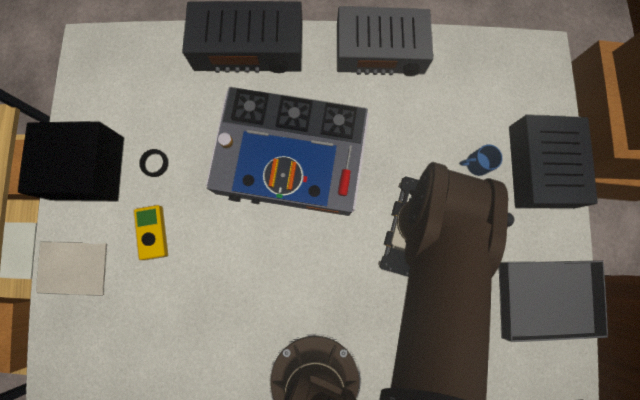

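View pics/t9z.png

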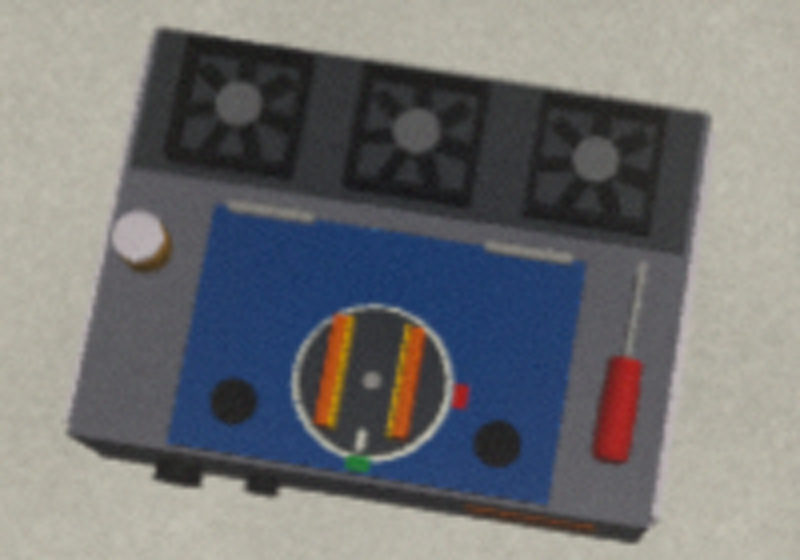

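The top view shows the pointer (~361,438 in the zoomed picture) at the green mark (~358,463). The slot is at -0.158 rad, against the amplifier's yaw of -0.156. The cover is flat, and the tin, screwdriver and other objects are where they were. Handing in.

```bash
python3 -c "
from cell import sign_off; print(sign_off())"
```

```text
the job is handed in; nothing more can be done
None
```

The cover is shut and its fastener is turned to the stop, with the white pointer at the green mark. I handed the job in at about 8.4 s on the robot's clock, with the arm clear of everything.

- **Cover:** I pressed it down with the closed fingertips on the right pad until it met the amplifier, where the force rose to about 54 N on the tool. The last top view gave a tilt of about 0.000 rad and the scene camera about -0.002 rad, with the cover top at 105–107 mm.
- **Fastener:** I set both fingertips, jaws part open, in the slot and turned clockwise until the moment jumped from about 0.17 to 1.76 N m. The top view then put the slot at about -0.158 rad, against the amplifier's yaw of -0.156 rad.
- **Other things:** In the last top picture the tin, screwdriver, multimeter, tape and mug look unmoved. The arm hid most of the microphone in that picture. Its visible part is where it was, and the arm stayed above it.
- **Disagreement between checks:** The coarser scene camera read the ribs 0.03–0.05 rad off in angle, which I put down to few pixels and visible side faces. The wrist and top views agree with each other.

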